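# Fit the planting panel into the indoor garden

### The job

Fit the white planting panel into the garden tank's opening, which is shorter than the panel: tilt it, tuck one short edge under the deep lip on the robot's side and press it back against the sprung pads, lower the other edge gently past the opposite lip, then slide the panel towards that opposite lip until it stops, so that it lies flat on the ledges with both ends under the lips. Never force the panel against the tank, let go of it, and leave the little bottle, the dome and the thermometer between panel and tank where they stand.

Things in the scene. Friction and masses are not known exactly. Their poses are not given: they have to be found in the camera images.
- panel: White plastic panel, loose, flat on the counter, 162 (x) x 105 (y) x 6 mm (z), 0.18 to 0.33 kg, the same either way round; its few seedlings are look only. An orange grip fin in its middle: 12 mm thick (x), 60 mm long (y), top 36 mm above the underside. Origin: centre of the underside, z up. Starts with x within 0.5 rad of the robot's forward direction. Panel and tank mark if pressed together with over 24 N.
- tank: White indoor-garden tank, fixed, 250 (x) x 270 (y) x 102 mm high; seedlings on its deck (look only) beside a rectangular opening with side walls at y = +-55 mm. Origin under its centre on the counter, z up, -x side towards the robot (yaw up to 0.25 rad). A grey plastic frame in the opening takes the panel; it is clamped fast up to 10 mm off centre along x, either way, which no reading tells: feel for it or look.
- frame_nominal (a point): Point on the tank (x = 0, y = 0, z = 85 mm, axes as the tank's) where the grey frame's centre would be if it were not clamped off by up to 10 mm along x. From the frame's real centre: grey lips over both ends, free edges at x = +-73 mm, underside 13 mm and top 18 mm above the ledges; flat ledges all round at this height, inner edges at x = +-45 and y = +-45 mm.
- pads (a joint): The two dark sprung pads (y = +-33 mm) in the deep groove under the -x (robot's side) lip. That groove ends in a solid wall at x = -91 mm from the frame's centre; the pads stand 8 mm out of it. Value: how far they are pushed in, 0 = fully out, 0.008 = flush with the wall. About 2 N together at first touch, 7 N when flush. The panel goes in tilted 0.12 to 0.33 rad, low edge to -x.
- far_nominal (a point): Point on the tank where the middle of the +x lip's free edge, on top (x = +73, z = 103 mm), would be with the frame centred. The shallow groove below it is 13 mm high and ends in a solid wall 10 mm beyond the lip's edge. The panel's high edge passes this lip only while the low edge is within 2 mm of the deep groove's wall. Home against the +x wall, the panel is clear of the pads.
- nutrient: small green dropper bottle, 34 mm diameter, 85 mm tall, loose, in the gap between tank and panel; bystander; origin under its centre
- meter: small grey thermometer box, 62 (x) x 26 (y) x 50 mm, loose, in the same gap farther out; bystander; origin under its centre
- dome: clear plastic pod dome, 48 mm diameter, 34 mm tall, loose, in the same gap nearer the robot; bystander; origin under its centre
There are look-alikes about, which are no part of the job. What is shaped like the panel but blue or purple is not meant.

How it is judged:
By the outcome, as a careful person would: the job done as asked, in the order asked, and still so for the second after the job is handed in, with the robot touching nothing.
It also fails if it takes over 58 s, if anything falls off the work surface, if the arm or the gripper's body presses on something with over 40 N, if the wrist force passes 120 N, or if a joint passes its speed limit or range.

### The arm

A 6-joint arm with a two-finger parallel gripper is mounted at the origin on the work surface. World frame = base frame: x ahead of the robot, y to its left, z up, the work surface at z = 0. Lengths are in m, angles in rad, forces in N, time in s.
With the tool pointing down it reaches from about 0.25 to 0.725 m from the base axis. Payload 4 kg.
Tool frame: the origin (TCP) lies where the fingers leave the gripper's body, on its centre line; the fingertips stand 73 mm ahead of it and the grasp point (between the pads) lies 54 mm ahead of it (bot.tips_ahead is the z of the fingertips in the tool frame, in m); z points along the fingers, y is the direction in which the jaws open and shut (so a half turn about z gives the same grasp; the last joint's range is limited). The gripper opens to 85 mm and grips with 20 to 120 N. Pads are 22 mm wide; open, the fingers measure 114 mm over their backs; the gripper's body (76 mm by 85 mm) begins 54 mm behind the grasp point. The pads swing forward as they close: fully open they stand 13 mm farther back than shut.
Start: joints at [-1.165, 0.241, 0.005, 1.335, 0, 1.571], TCP at [0.197, -0.459, 0.304] pointing down, gripper open.
Joint ranges: [-2.72, 2.72], [-1.05, 1.87], [-1.09, 1.28], [-1.99, 2.15], [-1.42, 1.44], [-3.14, 3.14]. Speed limits (rad/s): [2.79, 2.79, 3.14, 3.14, 3.14, 3.14].

### API

Orientations are given as a unit quaternion [x, y, z, w].
In Python, from workcell import readout, camera, get_calibration, order, bot gives the robot as it stands.
- The arm moves only by the tool send_rows, never from a script. Its argument "moves" is a list of rows, each a list of 3 entries, a list of its own where there are three numbers: the shift along the tool's x, y, z in mm, then the turn, a rotation vector about the tool's x, y, z in rad, then the finger opening in mm, from 0 to 85.4. In form: [[[dx, dy, dz], [ax, ay, az], grip], ...]. A call has 1 to 12 rows; each row is the pose to reach, as a shift and turn from the pose measured when the call began, along the tool's axes at that moment; what a row does not reach only later rows make up. A row lasts 1/12 s, in which the tool goes at most 41.7 mm and 7.16 degrees, less where a joint would pass 70% of its speed; a pose out of reach is approached as far as the arm can. A call with a gripper value outside its range is refused whole. The fingers move at their own pace and stop on an object; the grip force is fixed at half the most. Time passes only in rows, so rows that repeat a pose let the fingers close. It gives the time, the measured TCP pose, the force and the opening at its end, in the units of the state.
- readout.get_obs(): the state, without advancing time (a new reading comes with each control period).
- camera(name): name is "scene" or "top" or "wrist"; returns the picture (480x640x3 uint8, red, green, blue); there is no depth.
- get_calibration(name): a dict with "fx", "fy", "cx", "cy" (pixels), "k1" (the pictures are not rectified: a ray, as slopes to the right and down, at radius r is drawn at 1 + k1 r^2 times it, then the intrinsics apply), "R" (3x3) and "t" (3): a world point X has camera coordinates R X + t. Camera axes: x right, y down, z forward; pixel columns grow to the right and rows downward; lengths in m; the calibration is good to about 2 mm. A picture is of the moment at which its call begins: read the wrist's pose just before it. get_calibration takes no time and is no camera call; for the wrist camera it gives the pose at the moment of the call.
- order.job_done(): hands the job in, once; it reports no verdict.
The state is a dict: "clock": time; "joint_pos": joint angles; "joint_vel": joint speeds; "tau": joint torques, N m; "eef_pos": TCP position; "tool_rot": TCP orientation; "ft_force": force on the tool from outside, world axes, zero at the start; "ft_torque": the same for the moment, N m; "grip_width": finger opening in m.
Only numpy, scipy, OpenCV 4.12 (cv2) and the standard library are available. Lean on these libraries where they do the work, as an engineer would, in place of code of your own. Each camera call takes 0.05 s, during which the arm holds its last target. There are 200 camera calls.

## Working session

There is one attempt and no reset: what is moved stays moved. The work goes in short steps, Python scripts to look and compute and a tool call to move; the robot and the scene stay as the last step left them, time stands still between calls to the robot, and variables do not carry over. Pictures are saved under pics/ and viewed, about 8 in all and at most 12, crops included, and the job is handed in when it is done.

Besides the shell and the picture viewer there is one more tool, called after "Request:" in YAML: its name, and indented under it one key for each argument. send_rows: Moves the arm, as the interface text tells. Its arguments: {"type":"object","properties":{"moves":{"type":"array","items":{"type":"array"}}},"required":["moves"]}

```bash
mkdir -p pics; ls; python3 - <<'E'
from workcell import readout, camera, get_calibration, order, bot
import cv2,numpy as np
print(readout.get_obs()); print([a for a in dir(bot) if a[0]!='_'])
for n in("scene","top"):
    cv2.imwrite(f"pics/{n}0.png",camera(n)[:,:,::-1]); print(n,get_calibration(n))
E
```

```text
pics
{'clock': 0.0, 'joint_pos': array([-1.16496339e+00,  2.41426394e-01,  3.74983058e-03,  1.33521097e+00,
        1.66258929e-05,  1.57081998e+00]), 'joint_vel': array([ 0.00221386, -0.00074141, -0.001518  , -0.00029849, -0.00029942,
       -0.00070703]), 'tau': array([-1.02195208e-03, -3.72317648e+01,  2.52408707e+01,  1.71068130e-02,
        2.18001992e-05,  1.28999915e-06]), 'eef_pos': array([ 0.19720901, -0.45895115,  0.30301588]), 'tool_rot': array([ 9.79484848e-01,  2.01515109e-01, -2.02586575e-04, -1.02582221e-03]), 'ft_force': array([ 0.53403521, -0.55617725, -0.21975819]), 'ft_torque': array([ 0.04768166, -0.03369466, -0.02642448]), 'grip_width': 0.08531841005393685}
['Unreachable', 'tips_ahead']
scene {'fx': 461.2880742224376, 'fy': 461.2880742224376, 'cx': 317.40578587016614, 'cy': 242.3103520150846, 'k1': -0.07918876012559933, 'R': array([[ 0.88970242,  0.45647025, -0.00803236],
       [ 0.29711419, -0.59228185, -0.74894951],
       [-0.34663058,  0.66395566, -0.66257838]]), 't': array([-0.49044337, -0.01978792,  1.03427252])}
top {'fx': 452.97037148809045, 'fy': 452.97037148809045, 'cx': 319.0751692813972, 'cy': 250.0365475014169, 'k1': -0.08655939324347507, 'R': array([[ 0.01574797, -0.99977603, -0.01413822],
       [-0.98397626, -0.01298439, -0.17782611],
       [ 0.17760271,  0.01671207, -0.98396036]]), 't': array([0.08188693, 0.5333891 , 1.0581993 ])}
```

View pics/top0.png

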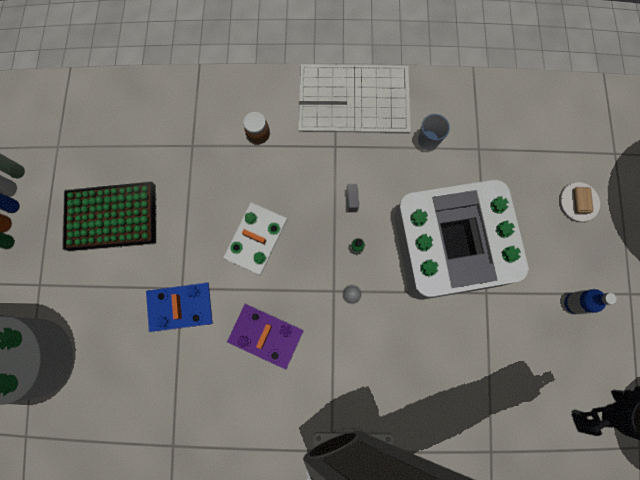

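View pics/scene0.png

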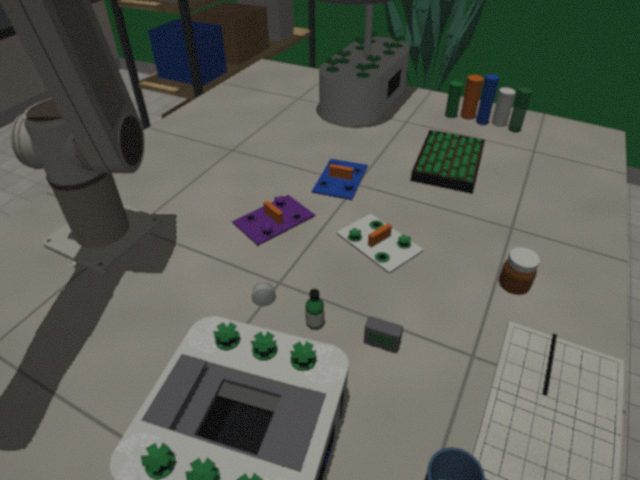

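The top view has image up as +x and left as +y. The white panel is at about (255,238) with its fin at (254,236), and the tank is at about (465,238). The bottle (357,246), dome (352,294) and thermometer (352,197) stand between them. I'll enlarge both for exact corners.

```bash
cat > h.py <<'E'
from workcell import readout, camera, get_calibration, order, bot
import cv2,numpy as np
from scipy.spatial.transform import Rotation as Ro
def ray(c,uv):
    K=np.array([[c['fx'],0,c['cx']],[0,c['fy'],c['cy']],[0,0,1]])
    p=cv2.undistortPoints(np.array(uv,float).reshape(-1,1,2),K,np.array([c['k1'],0,0,0.]))[:,0]
    d=np.c_[p,np.ones(len(p))]@c['R']; return -c['R'].T@c['t'],d
def px2w(c,uv,z):
    o,d=ray(c,uv); return o+d*((z-o[2])/d[:,2])[:,None]
def w2px(c,X):
    K=np.array([[c['fx'],0,c['cx']],[0,c['fy'],c['cy']],[0,0,1]])
    return cv2.projectPoints(np.array(X,float).reshape(-1,1,3),cv2.Rodrigues(c['R'])[0],c['t'],K,np.array([c['k1'],0,0,0.]))[0][:,0]
E
python3 - <<'E'
import cv2,numpy as np
im=cv2.imread('pics/top0.png')
a=cv2.resize(im[195:280,215:295],None,fx=3,fy=3,interpolation=2)
b=cv2.resize(im[175:300,395:535],None,fx=4,fy=4,interpolation=2)
o=np.zeros((500,800,3),np.uint8);o[:255,:240]=a;o[:,240:]=b
cv2.imwrite('pics/crop0.png',o)
E
```

```text
(no output)
```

View pics/crop0.png

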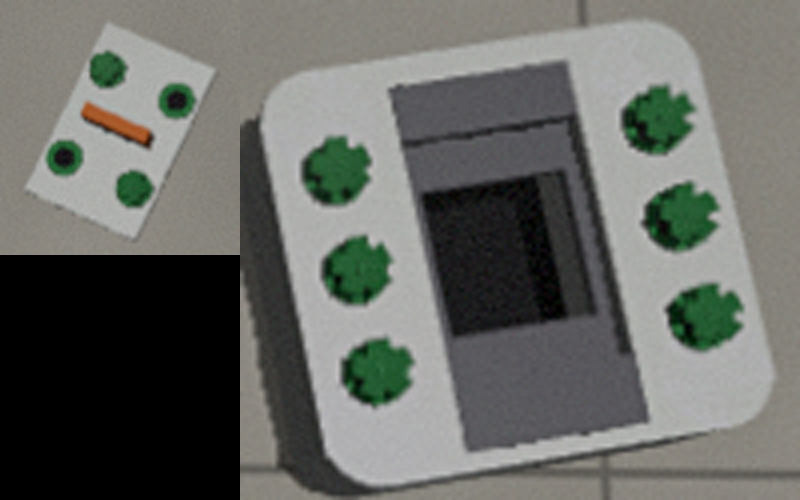

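The corners are clear. Panel crop corners: (108,22), (215,70), (135,240), (25,188). Opening corners on the deck: (390,88), (569,62), (648,421), (467,451). The far lip's edge runs (404,143)–(570,118), and the ledge hole's corners are (424,195), (563,170), (595,315), (455,335).

```bash
python3 - <<'E'
from h import *
c=get_calibration('top')
P=np.array([(108,22),(215,70),(135,240),(25,188)])/3+[215-.33,195-.33]
w=px2w(c,P,.006); print('panel',w.round(4).tolist(),w.mean(0)); 
for i in range(4): print(np.linalg.norm(w[i]-w[i-1]),end=' ')
e=(w[0]+w[1]-w[2]-w[3]); print('yaw',np.arctan2(e[1],e[0]))
F=np.array([(84,103),(153,137)])/3+[214.67,194.67]; f=px2w(c,F,.036);print('fin',f,f.mean(0))
T=lambda p:np.array(p)/4+[395-60-.4,175-.4]
o=px2w(c,T([(390,88),(569,62),(648,421),(467,451)]),.102);print('open',o,o.mean(0))
for i in range(4): print(np.linalg.norm(o[i]-o[i-1]),end=' ')
e=(o[0]+o[1]-o[2]-o[3]); yaw=np.arctan2(e[1],e[0]);print('yaw',yaw)
d=o[1]-o[0];print('yaw2',np.arctan2(d[1],d[0])+np.pi/2)
R=np.array([[np.cos(yaw),np.sin(yaw)],[-np.sin(yaw),np.cos(yaw)]])
body=px2w(c,T([(262,125),(290,70),(650,20),(697,60),(775,375),(740,425),(375,487),(330,450)]),.102)
cen=o.mean(0)[:2]
print('opening in frame',((o[:,:2]-cen)@R.T).round(4).tolist())
print('body',((body[:,:2]-cen)@R.T).round(4).tolist())
l=px2w(c,T([(404,143),(570,118)]),.103);print('lip',((l[:,:2]-cen)@R.T).round(4).tolist())
h=px2w(c,T([(424,195),(563,170),(595,315),(455,335)]),.085);print('hole',((h[:,:2]-cen)@R.T).round(4).tolist())
for n,p,z in(('bottle',(357,247),.06),('meter',(352,190),.05),('dome',(352,294),.015)): print(n,px2w(c,[p],z))
E
```

```text
panel [[0.6644, 0.2703, 0.006], [0.6225, 0.176, 0.006], [0.4747, 0.2392, 0.006], [0.5177, 0.3349, 0.006]] [0.56982172 0.25507255 0.006     ]
0.16033240954244454 0.10317099671367753 0.16078465516557275 0.10489756225462633 yaw -0.4093241320740414
fin [[0.58538385 0.28201868 0.036     ]
 [0.55714921 0.22305856 0.036     ]] [0.57126653 0.25253862 0.036     ]
open [[ 0.65529006 -0.17836786  0.102     ]
 [ 0.6734741  -0.28728815  0.102     ]
 [ 0.45777596 -0.32333062  0.102     ]
 [ 0.43937748 -0.21657989  0.102     ]] [ 0.5564794  -0.25139163  0.102     ]
0.2192678735157416 0.11042775209702217 0.21868870002539365 0.10832462040994674 yaw 0.17037259664949864
yaw2 0.16542254111676535
opening in frame [[0.1098, 0.0552], [0.1092, -0.0552], [-0.1095, -0.0542], [-0.1095, 0.0542]]
body [[0.0991, 0.1351], [0.1299, 0.1122], [0.1277, -0.1105], [0.0987, -0.1332], [-0.0953, -0.1351], [-0.1205, -0.1076], [-0.1213, 0.1107], [-0.0963, 0.1323]]
lip [[0.0751, 0.0541], [0.0749, -0.0477]]
hole [[0.0458, 0.0435], [0.0479, -0.0433], [-0.0417, -0.0431], [-0.0403, 0.0424]]
bottle [[ 0.53872408 -0.00219629  0.06      ]]
meter [[0.68554765 0.0096122  0.05      ]]
dome [[0.42868926 0.00693692 0.015     ]]
```

```bash
cat >> h.py <<'E'
def goal(p,head,tilt=0,ax=None):
    """delta rows from present pose to TCP p; tool-x heading head, then leaned -tilt about world dir (panel y)"""
    R=Ro.from_euler('z',head)*Ro.from_euler('x',np.pi)   # x heading, z down
    if tilt: R=Ro.from_rotvec(-tilt*np.array([np.cos(head),np.sin(head),0]))*R
    s=readout.get_obs(); q=Ro.from_quat(s['tool_rot'])
    d=q.inv().apply(np.array(p)-s['eef_pos'])*1e3; r=(q.inv()*R).as_rotvec()
    print('shift',d.round(1).tolist(),'turn',r.round(4).tolist(),'F',s['ft_force'].round(2),'t',round(s['clock'],2))
E
python3 - <<'E'
from h import *
goal([.50,-.24,.36],1.739)
c=get_calibration('wrist');s=readout.get_obs();q=Ro.from_quat(s['tool_rot'])
print('cam in tool',q.inv().apply(-c['R'].T@c['t']-s['eef_pos']),q.inv().apply(c['R'][2]), c['fx'])
E
```

```text
shift [364.6, -81.8, -56.7] turn [-0.0016, -0.0012, -1.3332] F [-0.53  0.37 -0.6 ] t 0.1
cam in tool [ 0.06573037 -0.00052809 -0.07007468] [-2.58325013e-01  3.89690263e-05  9.66058066e-01] 396.1003090925963
```

Request:
send_rows:
  moves:
    - [[100, -35, -57], [0, 0, -0.35], 85]
    - [[200, -50, -57], [0, 0, -0.7], 85]
    - [[300, -100, -57], [0, 0, -1.0], 85]
    - [[388, -140, -57], [0, 0, -1.333], 85]
    - [[388, -140, -57], [0, 0, -1.333], 85]
    - [[388, -140, -57], [0, 0, -1.333], 85]
    - [[388, -140, -57], [0, 0, -1.333], 85]
    - [[388, -140, -57], [0, 0, -1.333], 85]
    - [[388, -140, -57], [0, 0, -1.333], 85]
    - [[388, -140, -57], [0, 0, -1.333], 85]
    - [[388, -140, -57], [0, 0, -1.333], 85]
    - [[388, -140, -57], [0, 0, -1.333], 85]

```text
clock: 1.1
eef_pos: [0.5, -0.1751, 0.3595]
tool_rot: [0.643, 0.766, 0.0, -0.001]
ft_force: [0.4, -0.3, -0.7]
grip_width: 0.0849
```

```bash
python3 - <<'E'
from h import *
import pickle
c=get_calibration('wrist');im=camera('wrist');pickle.dump(c,open('w1.pkl','wb'))
s=readout.get_obs();print(s['eef_pos'],s['joint_pos'].round(3))
cv2.imwrite('pics/w1.png',im[:,:,::-1])
goal([.5705,.254,.25],1.162)
E
```

```text
[ 0.49886701 -0.17628944  0.35955564] [-3.400e-01  2.860e-01  2.090e-01  1.497e+00  1.000e-03  1.062e+00]
shift [411.9, 143.1, 110.2] turn [-0.0028, -0.0016, 0.5776] F [0.06 0.19 0.23] t 1.15
```

View pics/w1.png

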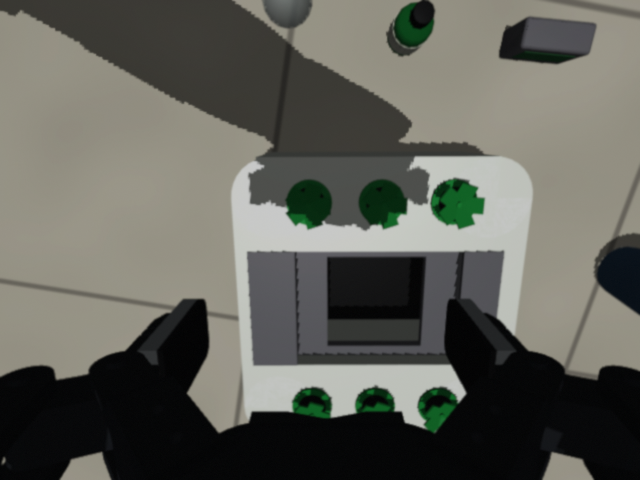

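The wrist view is usable. Tank +x points right, the near lip's free edge is at column ~297, the far lip's at ~460, and the opening spans 247–503. I'll zoom in for precision.

```bash
python3 - <<'E'
import cv2
im=cv2.imread('pics/w1.png')[235:375,240:510]
im=cv2.convertScaleAbs(im,alpha=1.8)
cv2.imwrite('pics/w1c.png',cv2.resize(im[:,:265],None,fx=3,fy=3,interpolation=2))
E
```

```text
(no output)
```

View pics/w1c.png

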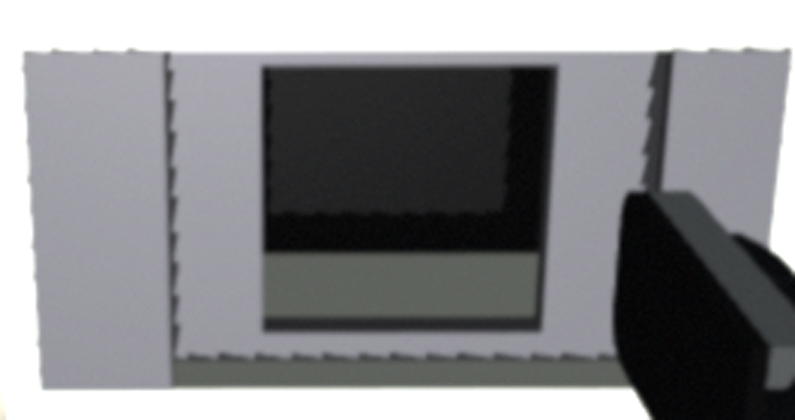

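Request:
send_rows:
  moves:
    - [[41, 14, 10], [0, 0, 0.12], 85]
    - [[82, 28, 20], [0, 0, 0.24], 85]
    - [[123, 43, 30], [0, 0, 0.36], 85]
    - [[164, 57, 40], [0, 0, 0.48], 85]
    - [[205, 71, 50], [0, 0, 0.5776], 85]
    - [[246, 86, 60], [0, 0, 0.5776], 85]
    - [[287, 100, 70], [0, 0, 0.5776], 85]
    - [[328, 114, 80], [0, 0, 0.5776], 85]
    - [[370, 128, 95], [0, 0, 0.5776], 85]
    - [[412, 143, 110], [0, 0, 0.5776], 85]
    - [[412, 143, 110], [0, 0, 0.5776], 85]
    - [[412, 143, 110], [0, 0, 0.5776], 85]

```text
clock: 2.15
eef_pos: [0.5698, 0.2572, 0.2472]
tool_rot: [0.836, 0.549, -0.002, -0.003]
ft_force: [-0.9, -0.3, -0.4]
grip_width: 0.085
```

```bash
python3 - <<'E'
from h import *
import pickle
c=get_calibration('wrist');im=camera('wrist');pickle.dump(c,open('w2.pkl','wb'))
s=readout.get_obs();print(s['eef_pos'],s['joint_pos'].round(3))
cv2.imwrite('pics/w2.png',im[:,:,::-1])
goal([.5705,.254,.25],1.162)
E
```

```text
[0.56969518 0.25685121 0.24704851] [0.422 0.521 0.27  1.326 0.004 2.401]
shift [-2.3, 1.9, -3.0] turn [-0.0064, 0.0012, 0.001] F [ 0.24  0.83 -0.97] t 2.2
```

View pics/w2.png

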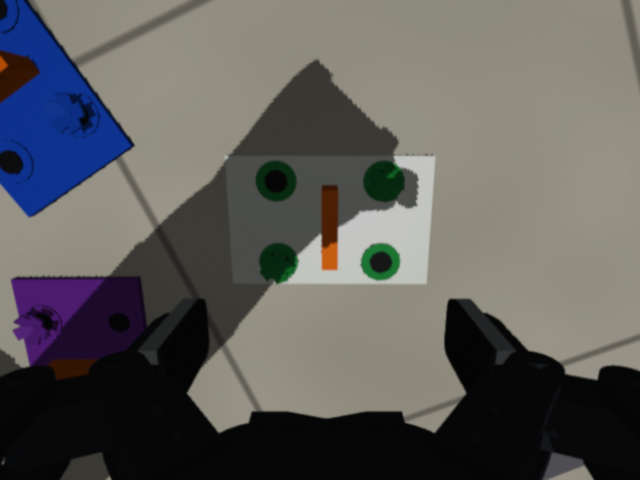

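Wrist view 2: the panel's corners are at (225,156), (435,156), (427,284), (233,284), and the fin spans columns 322–338, rows 185–270. In the tank crop, the near lip edge runs (165,52)–(170,388), the far lip edge (672,52)–(660,190), and the hole's sides are at 262 and 557→541.

```bash
python3 - <<'E'
from h import *
import pickle
c=pickle.load(open('w2.pkl','rb'))
w=px2w(c,[(225,156),(435,156),(427,284),(233,284)],.006);e=w[1]+w[2]-w[0]-w[3];print('panel',w.round(4).tolist(),w.mean(0),np.arctan2(e[1],e[0]),[np.linalg.norm(w[i]-w[i-1]) for i in range(4)])
f=px2w(c,[(322,185),(338,185),(338,270),(322,270)],.036);print('fin',f.round(4).tolist(),f.mean(0))
c=pickle.load(open('w1.pkl','rb'));T=lambda p:np.array(p)/3+[240-.33,235-.33]
yaw=.168;cen=np.array([.5565,-.2514]);R=np.array([[np.cos(yaw),np.sin(yaw)],[-np.sin(yaw),np.cos(yaw)]])
fr=lambda p,z:((px2w(c,T(p),z)[:,:2]-cen)@R.T).round(4).tolist()
print('near lip',fr([(165,52),(170,388)],.103))
print('far lip',fr([(672,52),(660,190)],.103))
print('open',fr([(24,52),(790,50),(42,388)],.102))
print('hole',fr([(262,66),(557,66),(541,330),(263,330)],.085))
E
```

```text
panel [[0.5164, 0.3341, 0.006], [0.6645, 0.27, 0.006], [0.6236, 0.1735, 0.006], [0.4744, 0.2377, 0.006]] [0.56973211 0.2538112  0.006     ] -0.40709134090359694 [np.float64(0.10517056696812355), np.float64(0.16139417419781302), np.float64(0.10481785325711676), np.float64(0.16247286860419988)]
fin [[0.578, 0.2873, 0.036], [0.5884, 0.2828, 0.036], [0.5636, 0.2242, 0.036], [0.5526, 0.229, 0.036]] [0.57065978 0.25582963 0.036     ]
near lip [[-0.07, 0.0529], [-0.0699, -0.0556]]
far lip [[0.0752, 0.0539], [0.0756, 0.0114]]
open [[-0.1106, 0.0523], [0.1091, 0.0544], [-0.1098, -0.0565]]
hole [[-0.0421, 0.0433], [0.0474, 0.0439], [0.0484, -0.045], [-0.0412, -0.0457]]
```

Top and wrist cameras agree. The frame is clamped about +3 mm along tank x, with its centre near (0.5594, −0.2516). The panel is at (0.570, 0.254) with yaw −0.408. Next: descend and grip.

```bash
python3 - <<'E'
from h import *
goal([.570,.2542,.085],1.163)
E
```

```text
shift [-2.1, 2.4, 162.0] turn [-0.0064, 0.0012, 0.0] F [ 0.24  0.83 -0.97] t 2.2
```

Request:
send_rows:
  moves:
    - [[-2, 2.4, 40], [-0.006, 0.001, 0], 70]
    - [[-2, 2.4, 80], [-0.006, 0.001, 0], 60]
    - [[-2, 2.4, 115], [-0.006, 0.001, 0], 60]
    - [[-2, 2.4, 142], [-0.006, 0.001, 0], 60]
    - [[-2.1, 2.4, 155], [-0.006, 0.001, 0], 60]
    - [[-2.1, 2.4, 162], [-0.006, 0.001, 0], 60]
    - [[-2.1, 2.4, 162], [-0.006, 0.001, 0], 60]
    - [[-2.1, 2.4, 162], [-0.006, 0.001, 0], 30]
    - [[-2.1, 2.4, 162], [-0.006, 0.001, 0], 5]
    - [[-2.1, 2.4, 162], [-0.006, 0.001, 0], 5]
    - [[-2.1, 2.4, 162], [-0.006, 0.001, 0], 5]
    - [[-2.1, 2.4, 162], [-0.006, 0.001, 0], 5]

```text
clock: 3.2
eef_pos: [0.571, 0.2546, 0.0869]
tool_rot: [0.836, 0.549, 0.001, 0.0]
ft_force: [-1.2, -0.7, 5.0]
grip_width: 0.0109
```

```bash
python3 - <<'E'
from h import *
s=readout.get_obs();print(s['eef_pos'],s['grip_width'],s['ft_force'],s['ft_torque'])
goal([.570,.2542,.085],1.163)
goal([.570,.2542,.26],1.163)
E
```

```text
[0.57096543 0.25464502 0.08690847] 0.010920715832462078 [-1.19419483 -0.68343621  4.98990754] [-0.1477349   0.18865284 -0.01770655]
shift [-0.8, -0.7, 1.9] turn [0.0018, -0.0021, 0.0001] F [-1.19 -0.68  4.99] t 3.2
shift [-0.4, -0.4, -173.1] turn [0.0018, -0.0021, 0.0001] F [-1.19 -0.68  4.99] t 3.2
```

Request:
send_rows:
  moves:
    - [[0, 0, -10], [0, 0, 0], 5]
    - [[0, 0, -30], [0, 0, 0], 5]
    - [[0, 0, -65], [0, 0, 0], 5]
    - [[0, 0, -100], [0, 0, 0], 5]
    - [[0, 0, -135], [0, 0, 0], 5]
    - [[0, 0, -160], [0, 0, 0], 5]
    - [[0, 0, -173], [0, 0, 0], 5]
    - [[0, 0, -173], [0, 0, 0], 5]
    - [[0, 0, -173], [0, 0, 0], 5]
    - [[0, 0, -173], [0, 0, 0], 5]

```text
clock: 4.03
eef_pos: [0.5697, 0.2542, 0.2584]
tool_rot: [0.836, 0.549, -0.0, -0.0]
ft_force: [-0.4, -0.2, -2.9]
grip_width: 0.0108
```

```bash
python3 - <<'E'
from h import *
import pickle
c=get_calibration('wrist');im=camera('wrist');pickle.dump(c,open('w3.pkl','wb'))
s=readout.get_obs();print(s['eef_pos'],s['ft_force'],s['ft_torque'],s['grip_width'],s['joint_pos'].round(3))
cv2.imwrite('pics/w3.png',im[:,:,::-1])
goal([.545,-.254,.26],1.739)
E
```

```text
[0.56956549 0.25405395 0.2578212 ] [ 0.42046095  0.65830519 -2.07588157] [ 0.05913533 -0.03380703 -0.03143946] 0.010385373787543041 [0.42  0.511 0.282 1.343 0.    2.398]
shift [-476.2, 178.9, -1.9] turn [-0.0011, 0.0006, -0.5759] F [ 0.42  0.66 -2.08] t 4.08
```

View pics/w3.png

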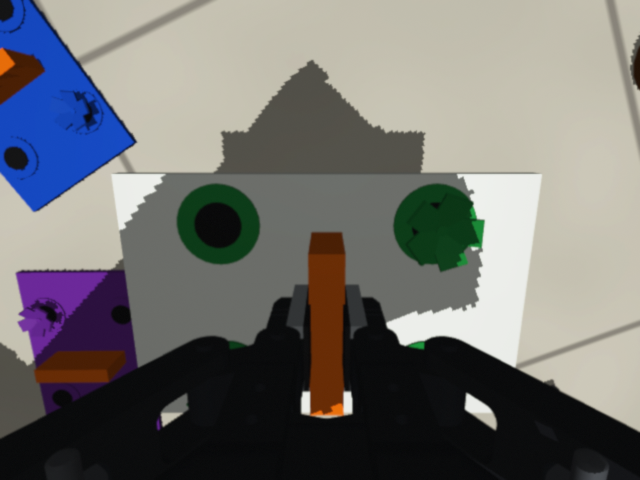

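Panel held squarely: top-face far corners at (112,173) and (541,173), right edge passing (520,360).

```bash
python3 - <<'E'
from h import *
import pickle
c=pickle.load(open('w3.pkl','rb'));s=readout.get_obs();q=Ro.from_quat(s['tool_rot'])
for dz in(.0789,.0809,.0829):
    w=px2w(c,[(112,173),(541,173),(520,360),(134,290)],s['eef_pos'][2]-dz)
    print(dz,(q.inv().apply(w-s['eef_pos'])*1e3).round(1).tolist())
E
```

```text
0.0789 [[52.0, -79.7, 78.9], [52.0, 80.1, 78.8], [-26.4, 82.1, 78.9], [5.3, -77.4, 79.0]]
0.0809 [[51.8, -80.7, 80.9], [51.8, 81.1, 80.8], [-27.7, 83.2, 80.9], [4.5, -78.4, 81.0]]
0.0829 [[51.6, -81.8, 82.9], [51.6, 82.2, 82.8], [-28.9, 84.3, 82.9], [3.6, -79.5, 83.0]]
```

```bash
cat >> h.py <<'E'
C=np.array([.5594,-.2516,.085]);YAW=.168
OFF=np.array([-.7,.2,86.9])/1e3
B=Ro.from_euler('z',YAW)
def place(xl,zl,th,y=0):
    """panel low bottom corner at (xl,zl) mm in frame, tilt th"""
    px=np.array([np.cos(th),0,np.sin(th)]);n=np.array([-np.sin(th),0,np.cos(th)])
    P=np.array([xl,y,zl])/1e3+.081*px
    T=P-OFF[0]*np.array([0,1,0])-OFF[1]*px+OFF[2]*n
    goal(C+B.apply(T),YAW+np.pi/2,th)
def where():
    s=readout.get_obs();R=B.inv()*Ro.from_quat(s['tool_rot']);M=R.as_matrix()
    O=B.inv().apply(s['eef_pos']-C)+R.apply(OFF)
    px,n=M[:,1],-M[:,2];low=O-.081*px;hi=O+.081*px
    print('low',(low*1e3).round(1),'high',(hi*1e3).round(1),'tilt',np.arctan2(px[2],px[0]).round(4),'yawerr',np.arctan2(px[1],px[0]).round(4),'roll',n[1].round(4),
     'Fframe',B.inv().apply(s['ft_force']).round(2),'T',B.inv().apply(s['ft_torque']).round(2),'grip',round(s['grip_width']*1e3,1),'t',round(s['clock'],2))
E
python3 - <<'E'
from h import *
where(); place(-60,45,.17)
E
```

```text
low [ 26.3 540.2  86. ] high [162.2 452.   85.9] tilt -0.001 yawerr -0.5757 roll 0.0003 Fframe [ 0.52  0.58 -2.08] T [ 0.05 -0.04 -0.03] grip 10.4 t 4.08
shift [-464.9, 194.9, 28.7] turn [-0.1663, 0.0495, -0.5742] F [ 0.42  0.66 -2.08] t 4.08
```

Request:
send_rows:
  moves:
    - [[-35, 15, 0], [0, 0, -0.06], 5]
    - [[-72, 30, 0], [0, 0, -0.12], 5]
    - [[-110, 46, 0], [0, 0, -0.18], 5]
    - [[-148, 62, 0], [0, 0, -0.24], 5]
    - [[-186, 78, 0], [0, 0, -0.3], 5]
    - [[-224, 94, 0], [0, 0, -0.36], 5]
    - [[-262, 110, 0], [0, 0, -0.42], 5]
    - [[-300, 126, 0], [-0.04, 0.01, -0.48], 5]
    - [[-338, 142, 0], [-0.08, 0.02, -0.54], 5]
    - [[-376, 158, 0], [-0.12, 0.035, -0.574], 5]
    - [[-414, 174, 4], [-0.166, 0.05, -0.574], 5]
    - [[-445, 187, 10], [-0.166, 0.05, -0.574], 5]

```text
clock: 5.08
eef_pos: [0.5628, -0.2315, 0.2466]
tool_rot: [0.644, 0.76, 0.065, 0.054]
ft_force: [0.0, 0.6, -1.7]
grip_width: 0.0106
```

```bash
python3 - <<'E'
from h import *
where(); place(-60,45,.17)
E
```

```text
low [-58.2  18.7  62.4] high [101.4  18.3  89.7] tilt 0.1694 yawerr -0.0025 roll -0.0002 Fframe [ 0.11  0.6  -1.65] T [ 0.    0.25 -0.02] grip 10.6 t 5.08
shift [-18.5, -4.7, 16.8] turn [-0.0006, -0.0002, -0.0025] F [ 0.    0.61 -1.65] t 5.08
```

Request:
send_rows:
  moves:
    - [[-10, -3, 8], [0, 0, -0.0025], 5]
    - [[-18.5, -4.7, 16.8], [-0.0006, 0, -0.0025], 5]
    - [[-18.5, -4.7, 16.8], [-0.0006, 0, -0.0025], 5]
    - [[-18.5, -4.7, 16.8], [-0.0006, 0, -0.0025], 5]
    - [[-18.5, -4.7, 16.8], [-0.0006, 0, -0.0025], 5]
    - [[-18.5, -4.7, 16.8], [-0.0006, 0, -0.0025], 5]

```text
clock: 5.58
eef_pos: [0.5648, -0.2483, 0.2296]
tool_rot: [0.642, 0.762, 0.065, 0.055]
ft_force: [0.2, 0.5, -1.9]
grip_width: 0.0109
```

```bash
python3 - <<'E'
from h import *
import pickle
c=get_calibration('wrist');im=camera('wrist');pickle.dump(c,open('w4.pkl','wb'));cv2.imwrite('pics/w4.png',im[:,:,::-1])
t=get_calibration('top');it=camera('top')[:,:,::-1];cv2.imwrite('pics/t4.png',it)
where(); place(-62,12,.17)
E
```

```text
low [-59.    1.1  45.6] high [100.6   1.5  73.2] tilt 0.171 yawerr 0.0024 roll -0.0001 Fframe [ 0.66 -0.46 -1.45] T [0.03 0.27 0.01] grip 10.6 t 5.68
shift [-1.3, -8.6, 32.7] turn [0.001, -0.0001, 0.0023] F [ 0.73 -0.35 -1.45] t 5.68
```

View pics/w4.png

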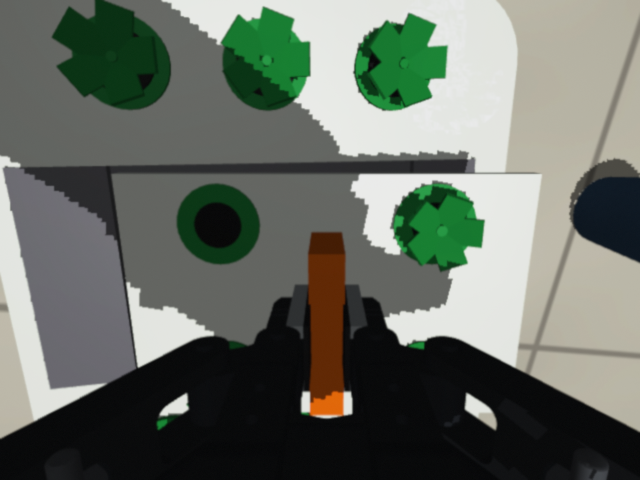

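The panel is tilted and held over the opening with the near lip to its left. The opening's +y wall edge runs from (8,168) to (470,158). I'll check the lateral alignment with that.

```bash
python3 - <<'E'
from h import *
import pickle
c=pickle.load(open('w4.pkl','rb'))
f=lambda p,z:(B.inv().apply(px2w(c,p,z)-C)*1e3).round(1).tolist()
print('wall edge',f([(8,168),(470,158)],.102))
s=readout.get_obs();q=Ro.from_quat(s['tool_rot'])
# panel far edge from image: intersect with panel top plane
o,d=ray(c,[(112,173),(541,173)]);n=-q.as_matrix()[:,2];P0=s['eef_pos']-n*.0809
X=o+d*(((P0-o)@n)/(d@n))[:,None];print('panel +y corners',(B.inv().apply(X-C)*1e3).round(1).tolist())
im=cv2.imread('pics/w4.png')
g=cv2.cvtColor(im,cv2.COLOR_BGR2GRAY).astype(int)
for u in(60,300,420,450): print(u,g[150:180,u].tolist())
E
```

```text
wall edge [[-112.2, 53.2, 17.0], [104.7, 56.2, 17.0]]
panel +y corners [[-59.4, 53.8, 51.7], [99.1, 54.2, 79.0]]
60 [100, 100, 100, 100, 100, 100, 100, 101, 101, 101, 100, 101, 100, 100, 100, 94, 77, 52, 43, 42, 43, 43, 42, 43, 42, 42, 43, 43, 42, 43]
300 [101, 102, 101, 101, 101, 101, 101, 101, 101, 101, 100, 94, 74, 52, 45, 43, 43, 43, 43, 43, 43, 46, 54, 69, 89, 100, 102, 102, 102, 102]
420 [221, 169, 118, 103, 100, 100, 100, 100, 97, 84, 60, 46, 42, 42, 42, 43, 42, 41, 42, 42, 42, 44, 57, 115, 200, 231, 234, 234, 234, 234]
450 [229, 227, 206, 152, 110, 101, 100, 100, 93, 71, 49, 42, 42, 42, 42, 41, 42, 42, 42, 42, 42, 44, 58, 117, 203, 231, 234, 234, 234, 234]
```

```bash
sed -i 's/YAW=.168/YAW=.177/' h.py; python3 - <<'E'
from h import *
where(); place(-62,10,.17,-.5)
E
```

```text
low [-59.    1.6  45.6] high [100.6   0.6  73.2] tilt 0.171 yawerr -0.0066 roll 0.0015 Fframe [ 0.66 -0.47 -1.45] T [0.03 0.27 0.01] grip 10.6 t 5.68
shift [-1.8, -8.9, 34.7] turn [0.001, 0.0015, -0.0065] F [ 0.73 -0.35 -1.45] t 5.68
```

Request:
send_rows:
  moves:
    - [[-1.8, -3, 8], [0, 0.001, -0.006], 5]
    - [[-1.8, -5, 18], [0.001, 0.001, -0.0065], 5]
    - [[-1.8, -8, 28], [0.001, 0.001, -0.0065], 5]
    - [[-1.8, -8.9, 34.7], [0.001, 0.001, -0.0065], 5]
    - [[-1.8, -8.9, 34.7], [0.001, 0.001, -0.0065], 5]
    - [[-1.8, -8.9, 34.7], [0.001, 0.001, -0.0065], 5]

```text
clock: 6.18
eef_pos: [0.5617, -0.2507, 0.193]
tool_rot: [0.64, 0.764, 0.065, 0.053]
ft_force: [-0.1, -0.3, -1.4]
grip_width: 0.0106
```

```bash
python3 - <<'E'
from h import *
where(); place(-62,2,.17)
E
```

```text
low [-62.7  -0.1   8.8] high [97.  -0.2 35.9] tilt 0.168 yawerr -0.0004 roll -0.001 Fframe [-0.1  -0.24 -1.4 ] T [ 0.01  0.25 -0.01] grip 10.6 t 6.18
shift [0.2, -0.6, 6.7] turn [-0.002, -0.001, -0.0004] F [-0.06 -0.25 -1.4 ] t 6.18
```

Request:
send_rows:
  moves:
    - [[0, 0, 3], [-0.001, 0, 0], 5]
    - [[0, -0.5, 5], [-0.002, -0.001, 0], 5]
    - [[0, -0.5, 5.5], [-0.002, -0.001, 0], 5]
    - [[0, -0.5, 5.5], [-0.002, -0.001, 0], 5]

```text
clock: 6.52
eef_pos: [0.5621, -0.2507, 0.1875]
tool_rot: [0.64, 0.764, 0.065, 0.055]
ft_force: [0.3, 0.1, -2.0]
grip_width: 0.0108
```

```bash
python3 - <<'E'
from h import *
where(); place(-72,2.3,.17);place(-80,2.3,.17)
E
```

```text
low [-62.1  -0.2   3.2] high [97.5 -0.3 30.6] tilt 0.1701 yawerr -0.0005 roll 0.0 Fframe [ 0.33  0.04 -2.04] T [ 0.04  0.2  -0.08] grip 10.8 t 6.52
shift [0.2, -9.9, -0.8] turn [0.0001, 0.0, -0.0005] F [ 0.32  0.1  -2.04] t 6.52
shift [0.2, -17.8, -2.2] turn [0.0001, 0.0, -0.0005] F [ 0.32  0.1  -2.04] t 6.52
```

Request:
send_rows:
  moves:
    - [[0, -3, -0.5], [0, 0, 0], 5]
    - [[0.2, -6, -1], [0, 0, 0], 5]
    - [[0.2, -9, -1.5], [0, 0, 0], 5]
    - [[0.2, -12, -2], [0, 0, 0], 5]
    - [[0.2, -15, -2.3], [0, 0, 0], 5]
    - [[0.2, -17.3, -2.6], [0, 0, 0], 5]
    - [[0.2, -17.3, -2.6], [0, 0, 0], 5]
    - [[0.2, -17.3, -2.6], [0, 0, 0], 5]

```text
clock: 7.18
eef_pos: [0.5447, -0.2536, 0.1872]
tool_rot: [0.64, 0.764, 0.065, 0.055]
ft_force: [0.1, -0.5, -1.2]
grip_width: 0.0108
```

```bash
python3 - <<'E'
from h import *
where(); place(-84,2,.17)
E
```

```text
low [-79.8  -0.    2.9] high [79.9 -0.1 30.3] tilt 0.1702 yawerr -0.0007 roll 0.0001 Fframe [ 0.02 -0.48 -1.17] T [0.02 0.23 0.01] grip 10.8 t 7.18
shift [0.1, -4.3, 0.1] turn [0.0002, 0.0001, -0.0007] F [ 0.11 -0.47 -1.17] t 7.18
```

Request:
send_rows:
  moves:
    - [[0, -1.5, 0], [0, 0, 0], 5]
    - [[0, -3, 0], [0, 0, 0], 5]
    - [[0, -4.3, 0], [0, 0, 0], 5]
    - [[0, -5.3, 0], [0, 0, 0], 5]
    - [[0, -5.3, 0], [0, 0, 0], 5]

```text
clock: 7.6
eef_pos: [0.5404, -0.2545, 0.187]
tool_rot: [0.64, 0.764, 0.066, 0.056]
ft_force: [4.1, 1.8, 0.0]
grip_width: 0.0107
```

```bash
python3 - <<'E'
from h import *
where(); place(-88,2,.17)
E
```

```text
low [-83.9  -0.2   2.5] high [75.7 -0.2 30.4] tilt 0.1726 yawerr -0.0002 roll 0.0006 Fframe [4.4  1.06 0.01] T [ 0.18 -0.51  0.02] grip 10.7 t 7.6
shift [0.2, -3.9, 0.0] turn [0.0026, 0.0006, -0.0002] F [4.15 1.82 0.01] t 7.6
```

Request:
send_rows:
  moves:
    - [[0, -2, 0], [0, 0, 0], 5]
    - [[0, -3, 0], [0, 0, 0], 5]
    - [[0, -4, 0], [0, 0, 0], 5]
    - [[0, -4, 0], [0, 0, 0], 5]

```text
clock: 7.93
eef_pos: [0.5372, -0.2551, 0.187]
tool_rot: [0.639, 0.764, 0.067, 0.056]
ft_force: [4.5, 2.9, -0.5]
grip_width: 0.011
```

```bash
python3 - <<'E'
from h import *
where()
E
```

```text
low [-87.   -0.4   2.4] high [72.6 -0.3 30.5] tilt 0.1748 yawerr 0.0003 roll 0.0009 Fframe [ 4.97  2.08 -0.52] T [ 0.33 -0.94  0.04] grip 11.0 t 7.93
```

Request:
send_rows:
  moves:
    - [[0.6, -2, 0], [-0.002, 0, 0], 5]
    - [[1, -2.8, 0], [-0.003, 0, 0], 5]
    - [[1, -3.3, 0], [-0.003, 0, 0], 5]
    - [[1, -3.3, 0], [-0.003, 0, 0], 5]

```text
clock: 8.27
eef_pos: [0.5351, -0.2551, 0.1874]
tool_rot: [0.639, 0.764, 0.069, 0.059]
ft_force: [6.0, 0.4, -0.6]
grip_width: 0.0106
```

```bash
python3 - <<'E'
from h import *
where()
E
```

```text
low [-88.4  -0.2   2.4] high [70.9 -0.  31.6] tilt 0.1812 yawerr 0.001 roll 0.0026 Fframe [ 6.01 -0.66 -0.57] T [ 0.02 -1.15  0.01] grip 10.6 t 8.27
```

Request:
send_rows:
  moves:
    - [[0, -2, 0], [0.003, 0, 0], 5]
    - [[0, -2.8, 0], [0.006, 0, 0], 5]
    - [[0, -3.2, 0], [0.006, 0, 0], 5]
    - [[0, -3.2, 0], [0.006, 0, 0], 5]

```text
clock: 8.6
eef_pos: [0.5339, -0.2554, 0.1878]
tool_rot: [0.638, 0.764, 0.068, 0.059]
ft_force: [7.7, 3.3, -0.3]
grip_width: 0.0109
```

```bash
python3 - <<'E'
from h import *
where()
E
```

```text
low [-89.7  -0.4   2.8] high [69.7 -0.  31.8] tilt 0.1802 yawerr 0.0023 roll 0.0027 Fframe [ 8.22  1.92 -0.3 ] T [ 0.33 -1.68 -0.01] grip 10.9 t 8.6
```

```bash
python3 - <<'E'
from h import *
for x,z,t in((-91.5,2.5,.15),(-91.8,2.3,.13),(-92,2,.11),(-92.2,2,.09)): place(x,z,t,.3)
E
```

```text
shift [0.3, 0.8, 2.4] turn [0.0302, 0.0027, 0.0022] F [ 7.75  3.34 -0.3 ] t 8.6
shift [0.3, 2.1, 4.3] turn [0.0502, 0.0027, 0.0022] F [ 7.75  3.34 -0.3 ] t 8.6
shift [0.3, 3.5, 6.2] turn [0.0702, 0.0027, 0.0021] F [ 7.75  3.34 -0.3 ] t 8.6
shift [0.3, 4.9, 7.9] turn [0.0902, 0.0028, 0.0021] F [ 7.75  3.34 -0.3 ] t 8.6
```

Request:
send_rows:
  moves:
    - [[0.3, 0, 1.2], [0.015, 0.002, 0.002], 5]
    - [[0.3, 0.8, 2.4], [0.03, 0.002, 0.002], 5]
    - [[0.3, 1.4, 3.3], [0.04, 0.002, 0.002], 5]
    - [[0.3, 2.1, 4.3], [0.05, 0.002, 0.002], 5]
    - [[0.3, 2.1, 4.3], [0.05, 0.002, 0.002], 5]

```text
clock: 9.02
eef_pos: [0.5385, -0.2547, 0.1844]
tool_rot: [0.64, 0.765, 0.051, 0.043]
ft_force: [6.7, 0.9, -1.0]
grip_width: 0.0108
```

```bash
python3 - <<'E'
from h import *
where()
for x,z,t in((-92.5,2.5,.13),(-92.5,2.3,.11),(-92.5,2,.09)): place(x,z,t,.3)
E
```

```text
low [-89.6  -0.3   2.5] high [70.9 -0.1 24.1] tilt 0.1335 yawerr 0.0013 roll 0.0016 Fframe [ 6.75 -0.33 -1.  ] T [ 0.11 -1.36  0.05] grip 10.8 t 9.02
shift [0.3, -2.5, -0.1] turn [0.0035, 0.0016, 0.0012] F [ 6.7   0.86 -1.  ] t 9.02
shift [0.3, -0.8, 1.8] turn [0.0235, 0.0016, 0.0012] F [ 6.7   0.86 -1.  ] t 9.02
shift [0.4, 0.8, 3.7] turn [0.0435, 0.0016, 0.0012] F [ 6.7   0.86 -1.  ] t 9.02
```

Request:
send_rows:
  moves:
    - [[0.3, -2.7, -0.1], [0.004, 0.001, 0.001], 5]
    - [[0.3, -2, 0.8], [0.014, 0.001, 0.001], 5]
    - [[0.3, -1.1, 1.8], [0.0235, 0.001, 0.001], 5]
    - [[0.3, -1.1, 1.8], [0.0235, 0.001, 0.001], 5]

```text
clock: 9.35
eef_pos: [0.5399, -0.2544, 0.1832]
tool_rot: [0.64, 0.766, 0.043, 0.037]
ft_force: [7.6, 2.9, -0.7]
grip_width: 0.0104
```

```bash
python3 - <<'E'
from h import *
where()
for x,z,t in((-92.5,2.3,.10),(-92.6,2.2,.09),(-92.8,2,.08),(-92.8,2,.06)): place(x,z,t,.3)
E
```

```text
low [-90.   -0.3   2.6] high [70.9 -0.  21.1] tilt 0.1146 yawerr 0.0016 roll 0.0014 Fframe [ 8.02  1.48 -0.69] T [ 0.11 -1.76 -0.  ] grip 10.4 t 9.35
shift [0.3, -1.2, 1.2] turn [0.0146, 0.0014, 0.0016] F [ 7.64  2.87 -0.69] t 9.35
shift [0.3, -0.5, 2.1] turn [0.0246, 0.0014, 0.0016] F [ 7.64  2.87 -0.69] t 9.35
shift [0.3, 0.2, 3.1] turn [0.0346, 0.0014, 0.0016] F [ 7.64  2.87 -0.69] t 9.35
shift [0.3, 1.8, 4.8] turn [0.0546, 0.0014, 0.0016] F [ 7.64  2.87 -0.69] t 9.35
```

Request:
send_rows:
  moves:
    - [[0.3, -1.9, 0.6], [0.008, 0.001, 0.001], 5]
    - [[0.3, -1.3, 1.2], [0.0146, 0.001, 0.001], 5]
    - [[0.3, -0.7, 2.1], [0.0246, 0.001, 0.001], 5]
    - [[0.3, -0.7, 2.1], [0.0246, 0.001, 0.001], 5]

```text
clock: 9.68
eef_pos: [0.5417, -0.2541, 0.1817]
tool_rot: [0.64, 0.767, 0.036, 0.031]
ft_force: [7.4, 2.7, -0.4]
grip_width: 0.0105
```

```bash
python3 - <<'E'
from h import *
where()
for x,z,t in((-92.8,2,.08),(-92.8,1.8,.07),(-93,1.6,.06),(-93,1.5,.05)): place(x,z,t,.3)
E
```

```text
low [-90.1  -0.3   2.5] high [71.1 -0.  17.8] tilt 0.0946 yawerr 0.0017 roll 0.0012 Fframe [ 7.8   1.32 -0.38] T [ 0.16 -1.7   0.01] grip 10.5 t 9.68
shift [0.4, -1.4, 1.5] turn [0.0146, 0.0012, 0.0017] F [ 7.44  2.67 -0.38] t 9.68
shift [0.4, -0.6, 2.5] turn [0.0246, 0.0012, 0.0017] F [ 7.44  2.67 -0.38] t 9.68
shift [0.4, 0.0, 3.5] turn [0.0346, 0.0012, 0.0017] F [ 7.44  2.67 -0.38] t 9.68
shift [0.4, 0.9, 4.4] turn [0.0446, 0.0013, 0.0017] F [ 7.44  2.67 -0.38] t 9.68
```

Request:
send_rows:
  moves:
    - [[0.4, -2, 0.8], [0.008, 0.001, 0.001], 5]
    - [[0.4, -1.5, 1.5], [0.0146, 0.001, 0.001], 5]
    - [[0.4, -0.8, 2.5], [0.0246, 0.001, 0.001], 5]
    - [[0.4, -0.8, 2.5], [0.0246, 0.001, 0.001], 5]

```text
clock: 10.02
eef_pos: [0.5434, -0.2538, 0.18]
tool_rot: [0.641, 0.767, 0.028, 0.025]
ft_force: [7.7, 1.6, -0.7]
grip_width: 0.0106
```

```bash
python3 - <<'E'
from h import *
where()
for x,z,t in((-93,1.6,.06),(-93,1.4,.05),(-93,1.2,.04),(-93,1.,.03)): place(x,z,t,.3)
E
```

```text
low [-90.2  -0.3   2.3] high [71.3  0.  14.4] tilt 0.0749 yawerr 0.002 roll 0.0014 Fframe [ 7.82  0.21 -0.67] T [ 0.19 -1.65 -0.01] grip 10.6 t 10.02
shift [0.3, -1.6, 1.7] turn [0.0149, 0.0014, 0.002] F [ 7.66  1.58 -0.67] t 10.02
shift [0.3, -0.7, 2.7] turn [0.0249, 0.0014, 0.002] F [ 7.66  1.58 -0.67] t 10.02
shift [0.3, 0.1, 3.8] turn [0.0349, 0.0014, 0.002] F [ 7.66  1.58 -0.67] t 10.02
shift [0.3, 0.9, 4.8] turn [0.0449, 0.0015, 0.002] F [ 7.66  1.58 -0.67] t 10.02
```

Request:
send_rows:
  moves:
    - [[0.3, -2, 0.8], [0.008, 0.001, 0.002], 5]
    - [[0.3, -1.6, 1.7], [0.0149, 0.001, 0.002], 5]
    - [[0.3, -0.8, 2.7], [0.0249, 0.001, 0.002], 5]
    - [[0.3, 0, 3.8], [0.0349, 0.001, 0.002], 5]
    - [[0.3, 0, 3.8], [0.0349, 0.001, 0.002], 5]

```text
clock: 10.43
eef_pos: [0.546, -0.2534, 0.1774]
tool_rot: [0.641, 0.767, 0.017, 0.015]
ft_force: [8.2, 2.8, 2.1]
grip_width: 0.0108
```

```bash
python3 - <<'E'
from h import *
where()
for x,z,t in((-93,1.4,.03),(-93,1.2,.02),(-93,1.,.01),(-93,.8,.0)): place(x,z,t,.3)
E
```

```text
low [-90.3  -0.3   1.9] high [71.5 -0.1  9.2] tilt 0.0448 yawerr 0.0012 roll 0.0018 Fframe [8.52 1.3  2.07] T [ 0.23 -1.43 -0.01] grip 10.8 t 10.43
shift [0.4, -1.4, 1.6] turn [0.0148, 0.0018, 0.0012] F [8.16 2.78 2.07] t 10.43
shift [0.4, -0.6, 2.6] turn [0.0248, 0.0018, 0.0012] F [8.16 2.78 2.07] t 10.43
shift [0.4, 0.2, 3.7] turn [0.0348, 0.0018, 0.0012] F [8.16 2.78 2.07] t 10.43
shift [0.4, 1.1, 4.7] turn [0.0448, 0.0018, 0.0012] F [8.16 2.78 2.07] t 10.43
```

```bash
python3 - <<'E'
from h import *
for x,z,t in((-93,2,.03),(-93,2,.02),(-93,2,.01),(-93,2,.0)): place(x,z,t,.3)
E
```

```text
shift [0.4, -1.4, 1.0] turn [0.0148, 0.0018, 0.0012] F [8.16 2.78 2.07] t 10.43
shift [0.4, -0.6, 1.8] turn [0.0248, 0.0018, 0.0012] F [8.16 2.78 2.07] t 10.43
shift [0.4, 0.3, 2.7] turn [0.0348, 0.0018, 0.0012] F [8.16 2.78 2.07] t 10.43
shift [0.4, 1.1, 3.5] turn [0.0448, 0.0018, 0.0012] F [8.16 2.78 2.07] t 10.43
```

Request:
send_rows:
  moves:
    - [[0.4, -2, 0.5], [0.008, 0.001, 0.001], 5]
    - [[0.4, -1.4, 1], [0.0148, 0.001, 0.001], 5]
    - [[0.4, -0.7, 1.8], [0.0248, 0.001, 0.001], 5]
    - [[0.4, -0.7, 1.8], [0.0248, 0.001, 0.001], 5]

```text
clock: 10.77
eef_pos: [0.5476, -0.253, 0.1762]
tool_rot: [0.641, 0.767, 0.009, 0.009]
ft_force: [8.2, 1.7, -0.7]
grip_width: 0.0105
```

```bash
python3 - <<'E'
from h import *
where()
for x,z,t in((-93,2,.02),(-93,2,.01),(-93,2,.0)): place(x,z,t,.3)
E
```

```text
low [-90.5  -0.3   2.3] high [71.5 -0.1  6.3] tilt 0.0246 yawerr 0.0012 roll 0.0019 Fframe [ 8.41  0.18 -0.75] T [ 0.16 -1.64 -0.01] grip 10.5 t 10.77
shift [0.3, -2.1, 0.6] turn [0.0046, 0.0019, 0.0012] F [ 8.25  1.66 -0.75] t 10.77
shift [0.3, -1.3, 1.5] turn [0.0146, 0.0019, 0.0012] F [ 8.25  1.66 -0.75] t 10.77
shift [0.3, -0.4, 2.3] turn [0.0246, 0.0019, 0.0012] F [ 8.25  1.66 -0.75] t 10.77
```

Request:
send_rows:
  moves:
    - [[0.3, -2, 0.7], [0.007, 0.001, 0.001], 5]
    - [[0.3, -1.3, 1.5], [0.0146, 0.001, 0.001], 5]
    - [[0.3, -0.9, 2], [0.022, 0.002, 0.001], 5]
    - [[0.3, -0.9, 2], [0.022, 0.002, 0.001], 5]

```text
clock: 11.1
eef_pos: [0.549, -0.2528, 0.1748]
tool_rot: [0.641, 0.767, 0.003, 0.003]
ft_force: [6.8, 1.6, -0.8]
grip_width: 0.0108
```

```bash
python3 - <<'E'
from h import *
where()
E
```

```text
low [-90.6  -0.3   2.3] high [71.4 -0.1  3.5] tilt 0.0074 yawerr 0.0012 roll 0.001 Fframe [ 7.01  0.38 -0.83] T [ 0.15 -1.82  0.04] grip 10.8 t 11.1
```

Request:
send_rows:
  moves:
    - [[0.2, -1.5, 0.6], [0.004, 0.001, 0.001], 5]
    - [[0.2, -1.5, 1.2], [0.006, 0.001, 0.001], 5]
    - [[0.2, -1.5, 1.5], [0.007, 0.001, 0.001], 5]
    - [[0.2, -1.5, 1.5], [0.007, 0.001, 0.001], 5]

```text
clock: 11.43
eef_pos: [0.5493, -0.2529, 0.1743]
tool_rot: [0.642, 0.767, 0.001, 0.002]
ft_force: [7.1, 2.4, 1.2]
grip_width: 0.0106
```

```bash
python3 - <<'E'
from h import *
where()
for n in("scene","wrist"): cv2.imwrite(f'pics/{n}5.png',camera(n)[:,:,::-1])
E
```

```text
low [-90.5  -0.3   2. ] high [71.5 -0.2  2.8] tilt 0.0048 yawerr 0.0009 roll 0.0012 Fframe [7.41 1.14 1.19] T [ 0.28 -1.33 -0.02] grip 10.6 t 11.43
```

View pics/wrist5.png

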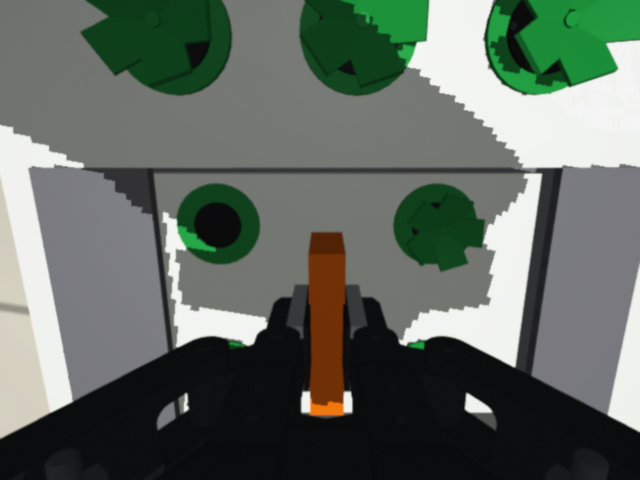

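The panel is tucked under the near lip (left). Its far edge, at about (541,175), is down beside the far lip with a small dark gap. The forces suggest the low edge is resting on its ledge. Next: slide towards +x.

Request:
send_rows:
  moves:
    - [[0, 1, 0], [0.003, 0, 0], 5]
    - [[0, 2.5, 0], [0.004, 0, 0], 5]
    - [[0, 4, 0], [0.004, 0, 0], 5]
    - [[0, 5.5, 0], [0.004, 0, 0], 5]
    - [[0, 7, 0], [0.004, 0, 0], 5]
    - [[0, 8.5, 0], [0.004, 0, 0], 5]
    - [[0, 8.5, 0], [0.004, 0, 0], 5]

```text
clock: 12.12
eef_pos: [0.5574, -0.2514, 0.174]
tool_rot: [0.642, 0.767, -0.0, 0.0]
ft_force: [2.2, 1.5, -1.0]
grip_width: 0.0108
```

```bash
python3 - <<'E'
from h import *
where()
E
```

```text
low [-82.8  -0.3   2.2] high [79.2 -0.2  2.1] tilt -0.0004 yawerr 0.0008 roll 0.001 Fframe [ 2.45  1.13 -1.  ] T [ 0.16 -0.41 -0.06] grip 10.8 t 12.12
```

Request:
send_rows:
  moves:
    - [[0, 1, 0], [0, 0, 0], 5]
    - [[0, 2, 0], [0, 0, 0], 5]
    - [[0, 3, 0], [0, 0, 0], 5]
    - [[0, 3.6, 0], [0, 0, 0], 5]
    - [[0, 3.6, 0], [0, 0, 0], 5]

```text
clock: 12.53
eef_pos: [0.5605, -0.2509, 0.1737]
tool_rot: [0.642, 0.767, -0.001, -0.0]
ft_force: [-0.7, -0.1, -2.6]
grip_width: 0.0104
```

```bash
python3 - <<'E'
from h import *
where()
E
```

```text
low [-79.7  -0.3   1.9] high [82.3 -0.2  1.6] tilt -0.0016 yawerr 0.0005 roll 0.0008 Fframe [-0.73  0.04 -2.57] T [ 0.03 -0.    0.01] grip 10.4 t 12.53
```

Request:
send_rows:
  moves:
    - [[0, 0.5, 0.5], [-0.001, 0, 0], 5]
    - [[0, 1, 1], [-0.001, 0, 0], 5]
    - [[0, 1.2, 1.5], [-0.001, 0, 0], 5]
    - [[0, 1.2, 1.5], [-0.001, 0, 0], 5]

```text
clock: 12.87
eef_pos: [0.5616, -0.2507, 0.1721]
tool_rot: [0.642, 0.767, -0.001, -0.0]
ft_force: [-0.5, -0.2, -1.6]
grip_width: 0.011
```

```bash
python3 - <<'E'
from h import *
where()
E
```

```text
low [-78.6  -0.3   0.3] high [83.4 -0.3  0.1] tilt -0.001 yawerr 0.0005 roll 0.0008 Fframe [-0.49 -0.15 -1.64] T [-0.01  0.1   0.06] grip 11.0 t 12.87
```

Request:
send_rows:
  moves:
    - [[0, 1, 0], [0, 0, 0], 5]
    - [[0, 1.6, 0.2], [0, 0, 0], 5]
    - [[0, 2.2, 0.2], [0, 0, 0], 5]
    - [[0, 2.2, 0.2], [0, 0, 0], 5]

```text
clock: 13.2
eef_pos: [0.5619, -0.2507, 0.1721]
tool_rot: [0.642, 0.767, -0.002, -0.001]
ft_force: [-7.1, -1.0, 2.9]
grip_width: 0.0106
```

```bash
python3 - <<'E'
from h import *
where()
E
```

```text
low [-78.6  -0.3   0.6] high [83.4 -0.3 -0.2] tilt -0.005 yawerr -0.0002 roll 0.0008 Fframe [-7.18  0.3   2.93] T [0.12 1.25 0.05] grip 10.6 t 13.2
```

The panel has stopped against the far wall (7 N) and is on the ledges. I'll relax, release and retreat straight up.

Request:
send_rows:
  moves:
    - [[0, 0.3, 0], [0.003, 0, 0], 5]
    - [[0, 0.3, 0], [0.003, 0, 0], 5]
    - [[0, 0.3, 0], [0.003, 0, 0], 14]
    - [[0, 0.3, 0], [0.003, 0, 0], 22]
    - [[0, 0.3, 0], [0.003, 0, 0], 32]
    - [[0, 0.3, 0], [0.003, 0, 0], 40]
    - [[0, 0.3, 0], [0.003, 0, 0], 40]
    - [[0, 0.3, 0], [0.003, 0, 0], 40]

```text
clock: 13.87
eef_pos: [0.5624, -0.2506, 0.1721]
tool_rot: [0.642, 0.767, -0.003, -0.002]
ft_force: [0.6, 0.7, 0.2]
grip_width: 0.0399
```

```bash
python3 - <<'E'
from h import *
where()
E
```

```text
low [-78.4  -0.3   0.8] high [83.6 -0.3 -0.5] tilt -0.0078 yawerr -0.0002 roll 0.0009 Fframe [0.71 0.61 0.2 ] T [ 0.03 -0.03 -0.02] grip 39.9 t 13.87
```

Request:
send_rows:
  moves:
    - [[0, 0, -8], [0, 0, 0], 40]
    - [[0, 0, -25], [0, 0, 0], 40]
    - [[0, 0, -55], [0, 0, 0], 40]
    - [[0, 0, -90], [0, 0, 0], 40]
    - [[0, 0, -125], [0, 0, 0], 40]
    - [[0, 0, -160], [0, 0, 0], 40]
    - [[-30, 0, -180], [0, 0, 0], 40]
    - [[-60, 0, -180], [0, 0, 0], 40]
    - [[-60, 0, -180], [0, 0, 0], 40]
    - [[-60, 0, -180], [0, 0, 0], 40]

```text
clock: 14.7
eef_pos: [0.5742, -0.3107, 0.3522]
tool_rot: [0.643, 0.766, -0.003, -0.002]
ft_force: [0.7, -0.2, -0.0]
grip_width: 0.0404
```

```bash
python3 - <<'E'
from h import *
where()
a=camera('wrist')[:,:,::-1];cw=get_calibration('wrist');import pickle;pickle.dump(cw,open('w6.pkl','wb'));cv2.imwrite('pics/w6.png',a)
b=camera('scene')[:,:,::-1];cv2.imwrite('pics/s6.png',b)
t=camera('top')[:,:,::-1];cv2.imwrite('pics/t6.png',t)
x=cv2.resize(a,(400,300));y=cv2.resize(b,(400,300))
z=cv2.resize(t[165:315,330:530],(400,300),interpolation=2);y2=cv2.resize(b[250:480,100:407],(400,300),interpolation=2)
cv2.imwrite('pics/comp.png',np.vstack([np.hstack([x,y]),np.hstack([z,y2])]))
E
```

```text
low [-77.3 -61.3 180.9] high [ 84.7 -61.7 179.7] tilt -0.0073 yawerr -0.0024 roll 0.001 Fframe [ 0.61 -0.31 -0.02] T [ 0.01 -0.02  0.01] grip 40.4 t 14.7
```

View pics/comp.png

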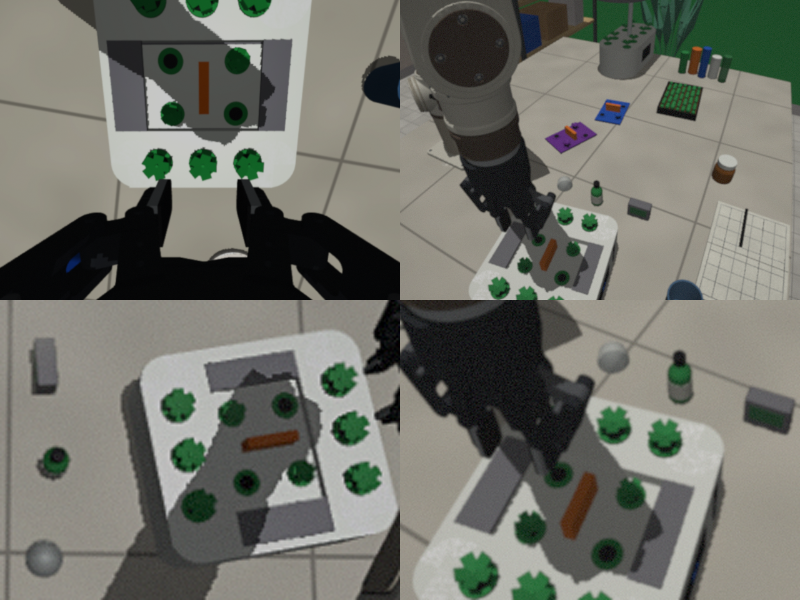

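View pics/w6.png

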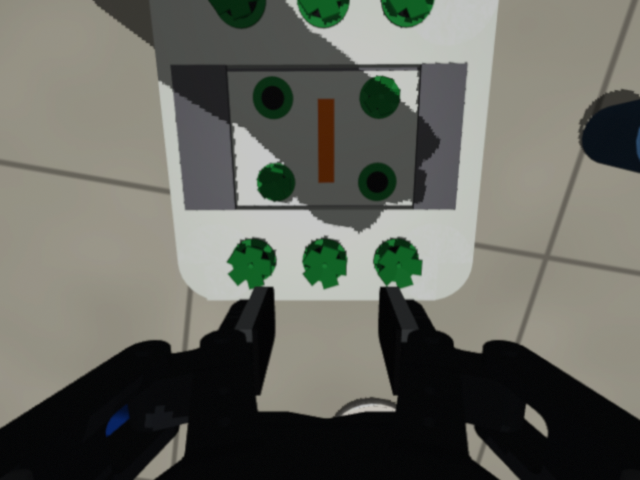

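The panel lies under both grey lips, with the fin upright at columns 318–334, rows 98–183. The bottle, dome and meter are still standing. As a last check, I'll compare the fin position and the bystanders numerically.

```bash
python3 - <<'E'
from h import *
import pickle
c=pickle.load(open('w6.pkl','rb'))
f=lambda p,z:(B.inv().apply(px2w(c,p,z)-C)*1e3).round(1)
print('fin',f([(318,98),(334,98),(334,183),(318,183)],.121).mean(0))
print('lips near/far',f([(228,66),(235,208),(421,66),(414,208)],.103).tolist())
a,b=[cv2.imread(f'pics/{n}.png').astype(int) for n in('top0','t6')]
for n,(u,v) in dict(bottle=(357,246),meter=(352,197),dome=(352,294)).items():
    print(n,cv2.phaseCorrelate(a[v-18:v+18,u-18:u+18].mean(2).astype(np.float32),b[v-18:v+18,u-18:u+18].mean(2).astype(np.float32)))
order.job_done()
E
```

```text
fin [ 2.5  0.6 36. ]
lips near/far [[-70.6, 54.9, 18.0], [-72.1, -52.2, 18.0], [72.9, 54.5, 18.0], [73.9, -52.2, 18.0]]
bottle ((0.006997637399027923, -0.013328037204075827), 0.8070621549347301)
meter ((0.08282299609794919, -0.05493906876085575), 0.9298041529125638)
dome ((0.1317400978960137, -0.07157040876517584), 0.9455922039938561)
the job is handed in; nothing more can be done
```

The white panel is in the tank's opening, flat on the ledges with both ends under the lips. I handed the job in at about 15 s on the robot's clock, with the arm clear of everything.

**What I did:** I gripped the panel by its fin and tilted it about 0.17 rad. I tucked it under the robot-side lip and pressed it back to 6–8.5 N against the pads. Holding it there, I lowered the other edge past the far lip, slid the panel to the far wall, let go and lifted straight up. The cameras showed the frame clamped about 3 mm off centre towards +x.

**Last checks:**
- **Forces:** the largest force reading was about 8.5 N, against the 24 N limit. The slide stopped at about 7 N.
- **Panel position:** the fin is 2.5 mm towards +x from the frame's centre, where 2 mm is right for a panel home against the far wall. The lips measure close to ±73 mm.
- **Bottle, dome and thermometer:** none of them moved; the top-camera pictures before and after differ by 0.15 pixel or less.

**Where readings disagreed:**
- **Height and slide stop:** while the panel was pressed back, my height estimate read 2 mm too high. When I later lowered it onto the ledge, the estimate was close to zero. The panel also stopped 0.4 mm past where I expected the far wall, which is within calibration error.
- **Tank angle:** the two cameras differed by about 0.01 rad. I used a value in between.

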